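Hang the staining rack on the drain rail

ROBOT

A 6-joint arm with a two-finger parallel gripper is mounted at the origin on a cart in front of the work surface, level with it; the furniture and walls round the work are solid. World frame = base frame: x ahead of the robot, y to its left, z up, the work surface at z = 0. Lengths are in mm, angles in rad, forces in N, time in s.
With the tool pointing down it reaches from about 275 to 1000 mm from the base axis. Payload 8.4 kg.
Tool frame: the origin (TCP) lies between the finger pads; the fingertips stand 22 mm ahead of it and the grasp point (between the pads) lies 3 mm ahead of it; z points along the fingers, y is the line along which they close (so a half turn about z gives the same grasp; the last joint's range is limited). The gripper opens to 85 mm and grips with 20 to 120 N. Pads are 22 mm wide; open, the fingers measure 114 mm over their backs; the gripper's body (76 mm by 85 mm) begins 54 mm behind the grasp point. The pads swing forward as they close: fully open they stand 13 mm farther back than shut.
Start: joints at [-1.345, 0.353, 1.633, -0, 1.155, -0.002], TCP at [141.145, -608.856, 253.281] pointing down, gripper open.
Joint ranges: [-2.63, 2.63], [-0.92, 2.1], [0.06, 2.66], [-1.3, 4.44], [0, 2.69], [-3.02, 3.02]. Speed limits (rad/s): [2.22, 2.22, 2.79, 3.14, 3.14, 3.14].

INTERFACE

Orientations are given as [roll, pitch, yaw] about the fixed x, y, z axes, in that order (R = Rz(yaw) Ry(pitch) Rx(roll)).
In Python, from rig import r, grab_frame gives the robot as it stands.
- The arm moves only by the shell command python3 -m inch 'ROWS' [FORCE]. ROWS is JSON, a list of rows, each a list of 7 numbers: the turn, a rotation vector about the tool's x, y, z as a fraction of full scale, then the shift along the tool's x, y, z as a fraction of full scale, then the closure, from 0 (fully open) to 1 (shut). In form: [[rx, ry, rz, dx, dy, dz, fingers], ...]. A call has 1 to 8 rows; each row shifts and turns the commanded pose from where the row before left it, along the tool's axes as they then stand; what a row does not reach is not made up. Full scale, the value 1, is 2.5 cm for a shift and pi rad for a turn. A row lasts 1/12 s, in which the tool goes at most 41.7 mm and 7.16 degrees, less where a joint would pass 70% of its speed; a pose out of reach is approached as far as the arm can. A call with a number of a shift or a turn outside -1 to 1 is refused whole. A call with a gripper value outside its range is refused whole. The fingers move at their own pace and stop on an object; FORCE is the grip in N (left out, the last holds). Time passes only in rows, so rows that do not move let the fingers close. It gives the time, the measured TCP pose, the force, the opening and the grip force at its end, in the units of the state.
- r.sense(): the state, without advancing time (a new reading comes with each control period).
- grab_frame(name): name is "scene" or "side" or "wrist"; returns a dict with "pixels" (384x512x3 uint8, red, green, blue), "z_map" (384x512 float32, mm along the optical axis (not along the pixel's ray), 0 where there is no reading), "vertical_fov" (degrees; the focal length in pixels is half the picture's height over the tangent of half this angle, whatever the lens; pixels are square), "cx", "cy" (the principal point, pixels), "cam_to_world" (4x4, takes a point from camera to world coordinates). Camera axes: x right, y down, z forward; pixel columns grow to the right and rows downward; lengths in mm; the calibration is good to about 2 mm. The wrist camera is an equidistant fisheye: a pixel r from the principal point sees the ray r / f radians off the axis. A picture is of the moment at which its call begins.
- r.sign_off(): hands the job in; it is judged then, once.
The state is a dict: "clock": time; "qpos": joint angles; "qvel": joint speeds; "joint_efforts": joint torques, N m; "eef_pos": TCP position; "tcp_rot": TCP orientation; "contact_force": force on the tool from outside, world axes, zero at the start; "wrist_torque": the same for the moment, N m; "opening": opening from 0.0 (shut) to 1.0 (fully open); "grasp_force": force on a finger pad.
Only numpy, scipy, OpenCV 4.12 (cv2) and the standard library are available. Lean on these libraries where they do the work, as an engineer would, in place of code of your own. Each camera call takes 0.05 s, during which the arm holds its last target. There are 200 camera calls.

TASK

Pick up the staining rack by the blue tab on its roller hook, keep it upright, and hook it over the upper half of the sloped drain bar; feel for the bar and set the rollers down on it gently while still holding the tab, since the bar's height is set by hand and not known exactly. Then let go and leave it to roll down by itself to the red stop, never pushing it along or dropping it, and leave the other things on the bench where they are.

Things in the scene. Friction and masses are not known exactly. Their poses are not given: they have to be found in the camera images.
- rack: Wire staining rack, basket 66 x 92 x 45 mm, with an aluminium roller hook fixed on its bail; 224 mm high in all, about 0.27 kg (20% less to 30% more). Origin at the centre of its underside, z up, x along the line of the two rollers, y across. The top plate of the hook is at z = 190 to 195 mm, 50 mm in x, from y = -14 to +26 mm.
- rack_grip (a point): Centre of the blue upright grip tab on top of the roller hook, 209 mm above the rack's underside, on its middle. Tab 34 mm along the rack's x, 10 mm thick in y, 28 mm high; its foot is on the top plate 14 mm below this point. Axes as the rack's. Gripped across its thickness, it rolls out freely along x between opened fingers.
- rack_hook (a point): Point between the two rollers where the bar's centre line lies when they rest on it: 48 mm under the tab's centre. Axes as the rack's. White 22 mm rollers at x = -22 and +22 mm, undersides 4 mm above this point; waisted, they centre themselves on the bar if under 5 mm off in y. They turn freely with some drag.
- hook_mouth (a point): Middle of the C-shaped hook's mouth, 24 mm below the hook point. The mouth is open towards the rack's -y and lets the bar in sideways; free height 54 mm (27 up to the rollers, 27 down to the lower arm, which reaches y = -26 mm). It is closed at y = +22 mm by an upright plate 60 mm long.
- drain_stand: Drain stand, fixed: steel drip tray 400 x 130 x 12 mm; two posts 12 mm thick at x = -178 and +178, y = -56 mm (273 and 231 mm high) carry a sloped round bar that runs along y = 0 and bends back to them at its ends. Origin under the bar's middle; z up, x along the bar to its lower end, +y is the robot's side. The rack hangs with its x along this x: bring its hook in from +y.
- bar_load (a point): Point on the bar's centre line in its upper half, 80 mm from the middle, good for setting the rack on; true for the lowest clamp setting. Axes as the stand's. Bar: steel, 10 mm thick, falling 120 mm per metre towards +x. By its clamps it really sits 0 to 26 mm higher; this is not reported: find it by touch. Over 15 N between rack and stand is too rough.
- bar_stop (a point): Where the rack's hook point ends up along x and y when the rack has rolled to the stop, 94 mm from the middle of the bar (again 0 to 26 mm too low). Axes as the stand's. The stop is a red disc of 30 mm diameter on the bar, its face 34 mm further on. The rack rolls there in about 1 to 4 s.
- stain_jar: Glass staining jar with lid, 62 mm diameter, 111 mm high, bystander; origin under its centre.
- beaker: Small clear beaker, 56 mm diameter, 68 mm high, bystander; origin under its centre.
- timer: White bench timer 62 x 68 x 18 mm, bystander; origin under its centre.
- cassette_pink: Pink embedding cassette with paraffin block, 41 x 28 x 13 mm, bystander; origin under its centre.
- cassette_green: Green embedding cassette with paraffin block, 41 x 28 x 13 mm, bystander; origin under its centre.

How it is judged (in metres and radians):
On the way, in this order (a step that is already met when the one before it is completed fails the run):
1. the rack rests with its rollers on the upper half of the bar, at least 1 N on it, while the fingers still hold the tab (contact force between rack and drain_stand above 1 N and contact force between the fingers and rack above 1 N and x of rack_hook in the frame of drain_stand between -0.14 and 0 m and y of rack_hook in the frame of drain_stand between -0.008 and 0.008 m and z of rack_hook in the frame of drain_stand above 0.195 m), for 0.2 s.
2. let go, the rack has rolled down to the stop (x of rack_hook in the frame of drain_stand above 0.086 m and contact force between the fingers and rack below 0.1 N), for 0.2 s.
At the end, for the whole second after the job is handed in: The rack hangs by its rollers on the bar against the red stop (hook point 86 to 104 mm down the stand's x, within 8 mm across, at bar height), within 15 degrees of upright and at rest, let go (x of rack_hook in the frame of drain_stand between 0.086 and 0.104 m and y of rack_hook in the frame of drain_stand between -0.008 and 0.008 m and z of rack_hook in the frame of drain_stand between 0.185 and 0.232 m and angle between rack's own z axis and vertical below 0.26 rad and linear speed of rack below 0.03 m/s); the robot touches nothing.
It fails at once if the rack presses or knocks on the stand with more than 15 N (contact force between rack and drain_stand above 15 N).
It fails at once if the rack is dropped (over 0.35 m/s while not held) (linear speed of rack above 0.35 m/s and contact force between the fingers and rack below 0.2 N).
It fails at once if the robot touches the hanging rack on the lower half of the bar instead of letting it roll (x of rack_hook in the frame of drain_stand above 0.02 m and contact force between rack and drain_stand above 0.3 N and contact force between any of the fingers, the arm and rack above 0.3 N).
It fails at once if the rack is tipped more than 35 degrees (angle between rack's own z axis and vertical above 0.61 rad).
It fails at once if a bystander is moved more than 30 mm (distance of any of stain_jar, beaker, timer, cassette_pink, cassette_green from where it was at the start of the episode above 0.03 m).
It also fails if it takes over 45 s, if anything falls off the work surface, if the arm or the gripper's body presses on something with over 40 N, if the wrist force passes 120 N, or if a joint passes its speed limit or range.

## Working session

There is one attempt and no reset: what is moved stays moved. The work goes in short steps, Python scripts to look and compute and a shell command to move; the robot and the scene stay as the last step left them, time stands still between calls to the robot, and variables do not carry over. Pictures are saved under pics/ and viewed, at most 13 in all, crops included, and the job is handed in when it is done.

```bash
ls; mkdir -p pics; cat > h.py <<'E'
import numpy as np, cv2
from rig import r, grab_frame
def pts(f):
    H,W=f["z_map"].shape; fl=H/2/np.tan(np.radians(f["vertical_fov"])/2)
    u,v=np.meshgrid(np.arange(W),np.arange(H)); z=f["z_map"]
    P=np.stack([(u-f["cx"])/fl*z,(v-f["cy"])/fl*z,z],-1)
    T=f["cam_to_world"]; return P@T[:3,:3].T+T[:3,3]
E
python3 - <<'E'
from h import *
ims=[]
for n in ("scene","side"):
    f=grab_frame(n); np.savez(n+".npz",**f); cv2.imwrite(f"pics/{n}0.png",f["pixels"][...,::-1])
    print(n,f["vertical_fov"],np.round(f["cam_to_world"],2).tolist())
print(r.sense())
E
```

```text
pics
scene 42.60192283384432 [[0.9, -0.3, 0.31, 57.08], [-0.43, -0.65, 0.62, -1162.73], [0.01, -0.7, -0.72, 1349.34], [0.0, 0.0, 0.0, 1.0]]
side 42.37312241893536 [[-0.81, -0.4, 0.43, -247.3], [-0.59, 0.58, -0.57, 951.01], [-0.02, -0.71, -0.7, 1473.33], [0.0, 0.0, 0.0, 1.0]]
{'clock': 0.1, 'qpos': array([-1.34538970e+00,  3.53613428e-01,  1.63406987e+00, -2.97987438e-05,
        1.15524387e+00, -2.41514010e-03]), 'qvel': array([-9.01510584e-05, -2.58008747e-03, -1.28954988e-03,  2.01792343e-04,
       -2.20388189e-04,  1.17933813e-04]), 'joint_efforts': array([-3.98218790e-04, -6.06355977e+01, -3.42819965e+01,  4.27797522e-05,
        3.97749638e-03,  3.61969023e-05]), 'eef_pos': array([ 141.0481581 , -608.44383232,  252.61085894]), 'tcp_rot': array([-3.14025808e+00,  2.40234825e-05,  2.27833826e-01]), 'contact_force': array([ 0.39912255, -0.07099338, -0.22324381]), 'wrist_torque': array([-0.00322913, -0.03202984,  0.01770097]), 'grasp_force': 0.0, 'opening': 1.0001091943457985}
```

View pics/scene0.png

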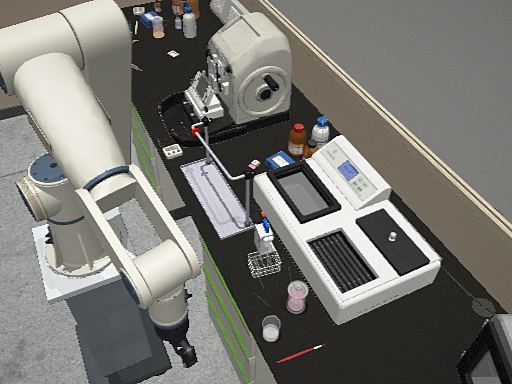

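View pics/side0.png

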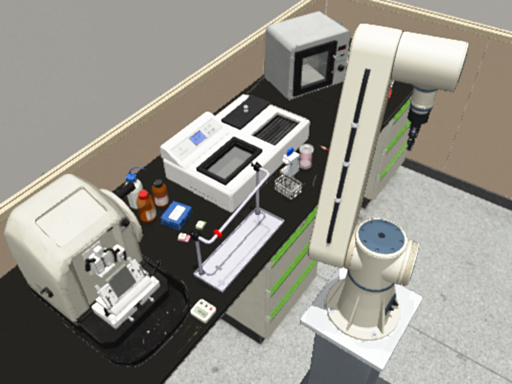

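The scene view shows the tray at about (215,195), the red stop at (196,131), and the rack at (264,255) with its blue tab near (266,224). The side view shows the stop at (217,233) and the rack at (289,175).

```bash
python3 - <<'E'
from h import *
for n in ("scene","side"):
    f=dict(np.load(n+".npz")); P=pts(f); im=f["pixels"]; hsv=cv2.cvtColor(im,cv2.COLOR_RGB2HSV); h,s,v=[hsv[...,i].astype(int) for i in range(3)]
    for name,m in (("blue",(h>95)&(h<125)&(s>150)&(v>80)),("red",((h<6)|(h>174))&(s>180)&(v>120))):
        k,l,st,c=cv2.connectedComponentsWithStats(m.astype(np.uint8))
        for i in range(1,k):
            if st[i,4]>=6:
                q=P[l==i]; q=q[q[:,2]>-100]; print(n,name,c[i].round(),st[i,4],np.median(q,0).round(),q.min(0).round(),q.max(0).round())
    t=(s<60)&(v>140)&(P[...,2]>4)&(P[...,2]<18)
    k,l,st,c=cv2.connectedComponentsWithStats(t.astype(np.uint8)); i=1+st[1:,4].argmax()
    q=P[l==i]; print("tray",st[i],q[:,2].mean(),cv2.minAreaRect(q[:,:2].astype(np.float32)), cv2.boxPoints(cv2.minAreaRect(q[:,:2].astype(np.float32))).round())
    # points over bench near the stand/rack: heights
    x0,x1,y0,y1=(150,300,110,320) if n=="scene" else (180,330,130,300)
    cv2.imwrite(f"pics/{n}_crop.png",cv2.resize(im[y0:y1,x0:x1,::-1],None,fx=(2.8 if n=='scene' else 3),fy=(2.8 if n=='scene' else 3),interpolation=cv2.INTER_CUBIC))
E
```

```text
scene blue [188.  10.] 32 [ 827. 1179.  153.] [ 809. 1158.  137.] [ 845. 1204.  167.]
scene blue [153.  13.] 15 [ 705. 1436.   35.] [ 695. 1420.   29.] [ 718. 1470.   43.]
scene blue [149.  25.] 16 [ 659. 1371.   15.] [ 642. 1352.   -2.] [ 670. 1384.   28.]
scene blue [322. 121.] 61 [968.  79. 156.] [941.  36.   0.] [1117.  244.  193.]
scene blue [320. 142.] 8 [958.  61.  72.] [948.  57.  67.] [975.  70.  75.]
scene blue [277. 155.] 18 [790.  95.  37.] [764.  82.  28.] [810. 106.  49.]
scene blue [288. 161.] 6 [811.  48.  36.] [806.  40.  32.] [816.  62.  41.]
scene blue [275. 163.] 11 [760.  63.  39.] [751.  36.  32.] [765.  85.  42.]
scene blue [269. 166.] 11 [742.  77.  13.] [739.  62.   4.] [746.  91.  41.]
scene blue [266. 225.] 50 [ 512. -342.  221.] [   57. -1163.    16.] [ 608. -165. 1349.]
scene red [296. 126.] 8 [880. 124. 136.] [872. 117. 130.] [888. 134. 139.]
scene red [195. 131.] 37 [478. 159. 223.] [466. 151. 203.] [495. 171. 230.]
scene red [310. 350.] 7 [ 505. -654.    5.] [ 495. -654.    4.] [ 513. -652.   11.]
tray [ 41 244  70  32 562] 13.048937324650257 ((-50.64012145996094, -56.33274841308594), (99.52313232421875, 238.28668212890625), 51.751277923583984) [[-175.  -22.]
 [  12. -169.]
 [  74.  -91.]
 [-113.   57.]]
side blue [289. 151.] 33 [ 513. -324.  224.] [ 507. -343.  201.] [ 521. -310.  233.]
side blue [131. 177.] 67 [971.  96. 159.] [954.  76. 140.] [1001.  114.  179.]
side blue [175. 215.] 325 [780.  76.  37.] [-247.    3.    1.] [ 858.  951. 1473.]
side red [143. 195.] 63 [882. 124. 137.] [867. 105. 120.] [903. 139. 150.]
side red [217. 233.] 37 [478. 167. 227.] [466.  10.   2.] [627. 173. 236.]
tray [ 194  209   90   82 2154] 8.625457990439838 ((493.0460510253906, 28.619537353515625), (135.20388793945312, 404.9285583496094), 0.9465433359146118) [[ 422.  230.]
 [ 429. -175.]
 [ 564. -173.]
 [ 557.  232.]]
```

View pics/scene_crop.png

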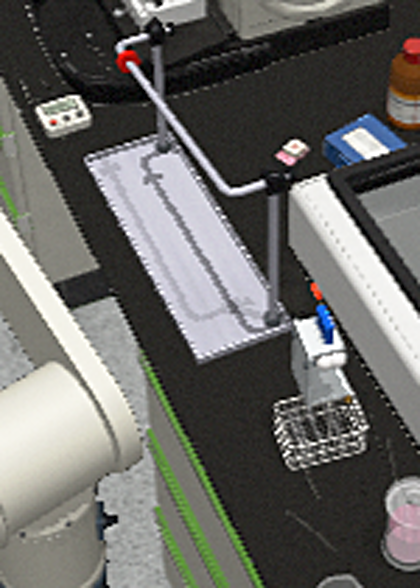

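View pics/side_crop.png

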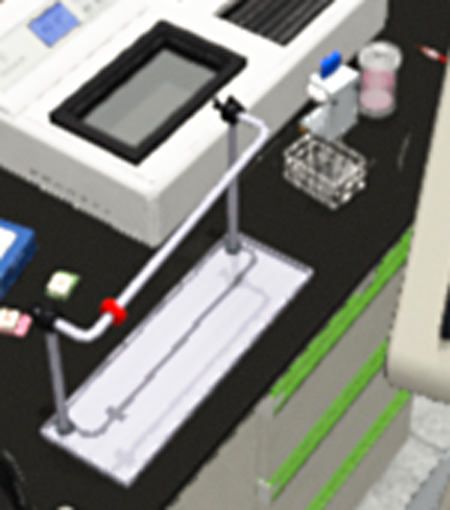

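The crops show the bar falling from the near (upper) post to the red stop. The closing plate of the hook is on the robot's side and its mouth faces the bench back, so the rack's yaw is already close to the stand's. Next I measure the bar line and the rack's yaw from depth.

```bash
python3 - <<'E'
from h import *
for n in ("scene","side"):
    f=dict(np.load(n+".npz")); P=pts(f); 
    m=(P[...,2]>180)&(P[...,2]<265)&(P[...,0]>465)&(P[...,0]<520)&(P[...,1]>-115)&(P[...,1]<140)
    q=P[m]; print(n,len(q))
    for a in range(-110,140,50):
        w=q[(q[:,1]>=a)&(q[:,1]<a+50)]; 
        if len(w): print(a,len(w),np.median(w,0).round(1))
    # posts
    for yy in (-150,205):
        w=P[(P[...,2]>40)&(P[...,2]<200)&(abs(P[...,1]-yy)<40)&(abs(P[...,0]-545)<30)]
        if len(w): print("post",len(w),np.median(w,0).round(1))
    m=(P[...,2]>180)&(P[...,2]<235)&(abs(P[...,0]-512)<60)&(abs(P[...,1]+330)<60)
    q=P[m]; w=q[(q[:,2]>197)]; print("tab",len(w),w.mean(0).round(1),cv2.minAreaRect(w[:,:2].astype(np.float32)))
    w=q[q[:,2]<197]; print("plate",len(w),w.mean(0).round(1),cv2.minAreaRect(w[:,:2].astype(np.float32)))
    w=P[(P[...,2]>3)&(P[...,2]<60)&(abs(P[...,0]-512)<75)&(abs(P[...,1]+330)<75)]
    print("basket",len(w),cv2.minAreaRect(w[:,:2].astype(np.float32)))
E
```

```text
scene 140
-110 29 [481.6 -85.3 247.6]
-60 31 [481.4 -33.5 241. ]
-10 28 [479.7  13.2 236.8]
40 23 [478.9  63.4 230. ]
90 24 [479.5 113.5 223.5]
post 107 [ 538.1 -152.   112.5]
post 81 [534.3 203.  135.9]
tab 94 [ 508.3 -339.1  209.3] ((507.4570617675781, -338.0093078613281), (51.5898323059082, 38.71559524536133), 79.2375259399414)
plate 167 [ 503.  -339.8  190.7] ((508.7381896972656, -334.64263916015625), (70.66065216064453, 45.029178619384766), 82.86933898925781)
basket 574 ((512.1901245117188, -330.1792297363281), (148.3120574951172, 148.37930297851562), 0.5920828580856323)
side 189
-110 34 [483.9 -88.8 250.9]
-60 36 [483.6 -36.7 243.1]
-10 39 [482.7  13.4 238.5]
40 39 [481.7  66.6 232.2]
90 39 [481.8 116.1 227.1]
post 75 [ 540.2 -144.7  110.8]
post 95 [534.6 210.6 118.6]
tab 94 [ 509.3 -327.2  209.1] ((508.50567626953125, -328.5258483886719), (57.420711517333984, 44.98116683959961), 81.84123992919922)
plate 82 [ 505.4 -320.8  189.6] ((509.07366943359375, -329.6290283203125), (66.8779525756836, 46.004051208496094), 77.5735092163086)
basket 601 ((512.1676025390625, -330.32904052734375), (149.57666015625, 149.23687744140625), 0.04980810731649399)
```

```bash
python3 -m inch '[[0,0,-0.039,0,0,-0.8,0],[0,0,-0.039,0,0,-0.8,0],[0,0,-0.039,0,0,-0.8,0],[0,0,-0.039,0,0,-0.8,0],[0,0,-0.039,0,0,0,0],[0,0,-0.039,0,0,0,0],[0,0,-0.039,0,0,0,0],[0,0,-0.039,0,0,0,0]]' | tail -5; python3 -m inch '[[0,0,-0.039,0,0,0,0],[0,0,-0.039,0,0,0,0],[0,0,-0.039,0,0,0,0]]' | tail -5
```

```text
eef_pos: [141.1, -608.6, 333.0]
tcp_rot: [-3.141, -0.001, 1.214]
contact_force: [-0.4, -0.1, -0.5]
opening: 1.005
grasp_force: 0.0
eef_pos: [141.1, -608.6, 332.8]
tcp_rot: [-3.141, -0.001, 1.582]
contact_force: [-0.4, -0.6, -0.2]
opening: 1.0
grasp_force: 0.0
```

```bash
python3 -m inch '[[0,0,0,0.69,0.92,0,0],[0,0,0,0.69,0.92,0,0],[0,0,0,0.69,0.92,0,0],[0,0,0,0.69,0.92,0,0],[0,0,0,0.69,0.92,0,0],[0,0,0,0.69,0.92,0,0],[0,0,0,0.69,0.92,0,0],[0,0,0,0.69,0.92,0,0]]' | tail -5;python3 -m inch '[[0,0,0,0.69,0.92,0,0],[0,0,0,0.69,0.92,0,0],[0,0,0,0.69,0.92,0,0],[0,0,0,0.69,0.92,0,0],[0,0,0,0.69,0.92,0,0],[0,0,0,0.69,0.92,0,0],[0,0,0,0.5,0.6,0,0],[0,0,0,0,0,0,0]]' | tail -5
python3 - <<'E'
from h import *
f=grab_frame("wrist"); np.savez("w1.npz",**f); cv2.imwrite("pics/w1.png",f["pixels"][...,::-1]); print(f["vertical_fov"],f["cx"],f["cy"],f["cam_to_world"].round(2).tolist()); print(r.sense()["eef_pos"],r.sense()["clock"])
E
```

```text
eef_pos: [325.3, -468.8, 333.0]
tcp_rot: [-3.141, -0.001, 1.575]
contact_force: [-0.0, 0.7, 0.7]
opening: 0.999
grasp_force: 0.0
eef_pos: [479.3, -350.8, 332.8]
tcp_rot: [3.141, -0.001, 1.578]
contact_force: [-1.2, 0.7, 0.4]
opening: 1.002
grasp_force: 0.0
65.70646984690485 253.73755555088647 189.73356197743274 [[1.0, 0.01, 0.0, 479.42], [0.01, -0.96, -0.27, -281.06], [0.0, 0.27, -0.96, 453.56], [0.0, 0.0, 0.0, 1.0]]
[ 477.94786703 -351.98748168  332.78559351] 2.4
```

View pics/w1.png

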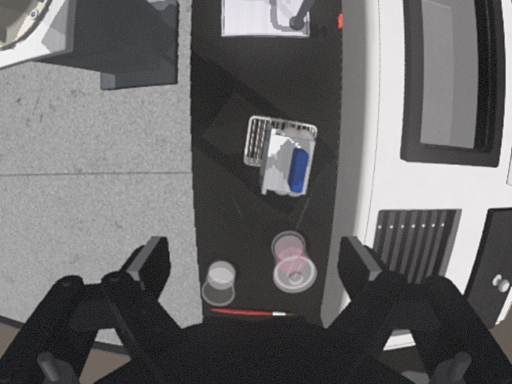

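The wrist view shows the blue tab at about (300,170) on the grey top plate, slightly turned, with the basket behind it. I cast its outline onto the plane z = 223.

```bash
cat >> h.py <<'E'
def cast(f,uv,z):
    fl=192/np.tan(np.radians(f["vertical_fov"])/2); d=np.asarray(uv,float)-[f["cx"],f["cy"]]
    rr=np.linalg.norm(d,axis=-1,keepdims=True); th=rr/fl
    ray=np.concatenate([d/rr*np.sin(th),np.cos(th)],-1)@f["cam_to_world"][:3,:3].T; o=f["cam_to_world"][:3,3]
    return o+ray*((z-o[2])/ray[:,2:])
E
python3 - <<'E'
from h import *
f=dict(np.load("w1.npz")); hsv=cv2.cvtColor(f["pixels"],cv2.COLOR_RGB2HSV).astype(int)
m=((hsv[...,0]>105)&(hsv[...,0]<130)&(hsv[...,1]>130)&(hsv[...,2]>60)).astype(np.uint8)
k,l,st,c=cv2.connectedComponentsWithStats(m)
for i in range(1,k):
    if st[i,4]>80:
        v,u=np.where(l==i); p=cast(f,np.c_[u,v],223)
        val=hsv[v,u,2]; print(c[i],st[i,4],np.percentile(val,[5,25,50,75,95]))
        for t in (0,):
            rc=cv2.minAreaRect(p[:,:2].astype(np.float32)); print(rc, cv2.boxPoints(rc).round(1).tolist())
# plate: grey light points near, at z=195
P=hsv; g=((hsv[...,1]<50)&(hsv[...,2]>110)); g[:, :255]=0; g[:,325:]=0; g[:120]=0; g[205:]=0
g=cv2.morphologyEx(g.astype(np.uint8),cv2.MORPH_OPEN,np.ones((5,5)))
v,u=np.where(g>0); p=cast(f,np.c_[u,v],195); rc=cv2.minAreaRect(p[:,:2].astype(np.float32)); print("plate",rc,cv2.boxPoints(rc).round(1).tolist())
cv2.imwrite("pics/w1c.png",cv2.resize(f["pixels"][105:215,230:340,::-1],None,fx=5,fy=5,interpolation=cv2.INTER_CUBIC))
E
```

```text
[299.02835052 172.05670103] 388 [119.   127.   130.   133.   153.65]
((515.7733154296875, -331.480224609375), (32.597164154052734, 8.91261100769043), 82.45699310302734) [[509.20001220703125, -347.1000061035156], [518.0999755859375, -348.20001220703125], [522.2999877929688, -315.8999938964844], [513.5, -314.70001220703125]]
plate ((511.05133056640625, -326.1805419921875), (66.15528869628906, 41.152915954589844), 83.14730834960938) [[486.70001220703125, -356.6000061035156], [527.5, -361.5], [535.4000244140625, -295.79998779296875], [494.6000061035156, -290.8999938964844]]
```

View pics/w1c.png

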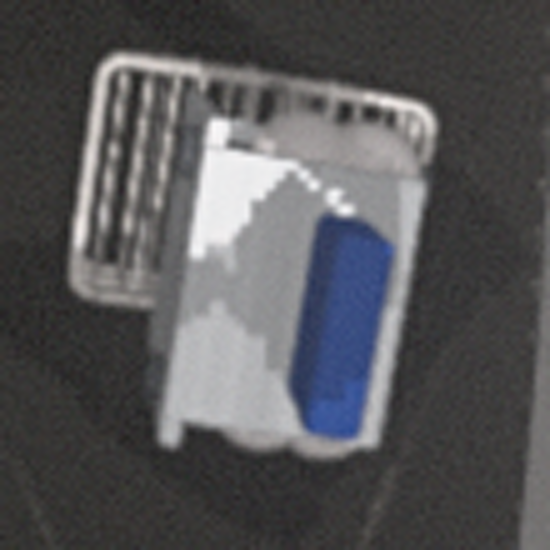

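```bash
python3 -m inch '[[0,0,0.022,0,0,0,0.4],[0,0,0.022,0,0,0,0.4],[0,0,0,0.33,0.45,0.4,0.4],[0,0,0,0.33,0.45,0.4,0.4],[0,0,0,0.33,0.45,0.4,0.4],[0,0,0,0,0,0.8,0.4],[0,0,0,0,0,0.8,0.4],[0,0,0,0,0,0,0.4]]' | tail -5
python3 -m inch '[[0,0,0,0,0,0,0.4],[0,0,0,0,0,0,0.4]]'
python3 - <<'E'
from h import *
f=grab_frame("wrist"); hsv=cv2.cvtColor(f["pixels"],cv2.COLOR_RGB2HSV).astype(int)
m=((hsv[...,0]>105)&(hsv[...,0]<130)&(hsv[...,1]>130)&(hsv[...,2]>60)).astype(np.uint8)
k,l,st,c=cv2.connectedComponentsWithStats(m)
for i in range(1,k):
    if st[i,4]>80:
        v,u=np.where(l==i); p=cast(f,np.c_[u,v],223); rc=cv2.minAreaRect(p[:,:2].astype(np.float32)); print(c[i],st[i,4],rc)
cv2.imwrite("pics/w2.png",f["pixels"][...,::-1])
E
```

```text
eef_pos: [512.5, -331.2, 258.1]
tcp_rot: [-3.135, -0.003, 1.439]
contact_force: [-1.0, 0.9, -0.8]
opening: 0.599
grasp_force: 0.0
clock: 3.23
eef_pos: [514.3, -333.1, 263.6]
tcp_rot: [3.142, -0.0, 1.438]
contact_force: [0.3, -0.3, 0.7]
opening: 0.6
grasp_force: 0.0
[256.37940379 225.38482385] 738 ((516.059814453125, -331.43951416015625), (33.92015075683594, 9.081253051757812), 83.02975463867188)
```

View pics/w2.png

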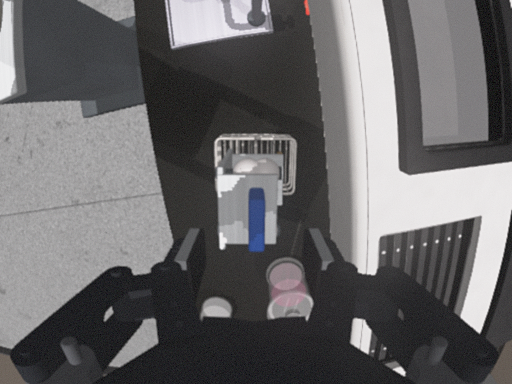

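The tab at (257,220) lies parallel to the pads and between the fingers, so I descend and close.

```bash
python3 -m inch '[[0,0,0,0.07,0.06,0.6,0.4],[0,0,0,0,0,0.6,0.4],[0,0,0,0,0,0.4,0.4],[0,0,0,0,0,0,0.4],[0,0,0,0,0,0,0.4]]' 40; python3 -m inch '[[0,0,0,0,0,0,1],[0,0,0,0,0,0,1],[0,0,0,0,0,0,1],[0,0,0,0,0,0,1],[0,0,0,0,0,0,1],[0,0,0,0,0,0,1],[0,0,0,0,0,0,1],[0,0,0,0,0,0,1]]'
```

```text
clock: 3.7
eef_pos: [515.5, -331.8, 223.6]
tcp_rot: [-3.142, -0.0, 1.437]
contact_force: [-0.2, 0.4, 1.3]
opening: 0.6
grasp_force: 0.0
clock: 4.37
eef_pos: [516.0, -332.1, 224.2]
tcp_rot: [3.14, 0.001, 1.437]
contact_force: [0.9, -1.2, 5.7]
opening: 0.108
grasp_force: 40.8
```

```bash
python3 -m inch '[[0,0,0,0,0,-0.2,1],[0,0,0,0,0,-0.4,1],[0,0,0,0,0,-0.6,1],[0,0,0,0,0,-0.8,1],[0,0,0,0,0,-0.8,1],[0,0,0,0,0,-0.8,1],[0,0,0,0,0,-0.5,1],[0,0,0,0,0,0,1]]' ; python3 -m inch '[[0,0,-0.024,0,-0.3,0,1],[0,0,-0.024,0,-0.6,0,1],[0,0,0,0,-0.7,0,1],[0,0,0,0,-0.7,0,1],[0,0,0,0,-0.7,0,1],[0,0,0,0,-0.7,0,1],[0,0,0,0,-0.6,0,1],[0,0,0,0,-0.3,0,1]]'; python3 -m inch '[[0,0,0,0,0,0,1],[0,0,0,0,0,0,1],[0,0,0,0,0,0,1]]'
python3 - <<'E'
from h import *
f=grab_frame("scene"); g=grab_frame("side"); a=f["pixels"][130:330,150:350]; b=g["pixels"][130:330,180:380]
cv2.imwrite("pics/lift.png",cv2.resize(np.hstack([a,b])[...,::-1],None,fx=2,fy=2,interpolation=cv2.INTER_CUBIC))
E
```

```text
clock: 5.03
eef_pos: [516.3, -332.3, 329.0]
tcp_rot: [3.138, 0.002, 1.437]
contact_force: [-0.0, -0.2, -1.9]
opening: 0.108
grasp_force: 39.6
clock: 5.7
eef_pos: [398.5, -331.0, 324.9]
tcp_rot: [-3.14, -0.001, 1.588]
contact_force: [-1.0, 0.7, -2.6]
opening: 0.11
grasp_force: 39.6
clock: 5.95
eef_pos: [401.2, -331.6, 325.8]
tcp_rot: [3.141, 0.0, 1.588]
contact_force: [0.5, 0.6, -2.2]
opening: 0.106
grasp_force: 39.6
```

View pics/lift.png

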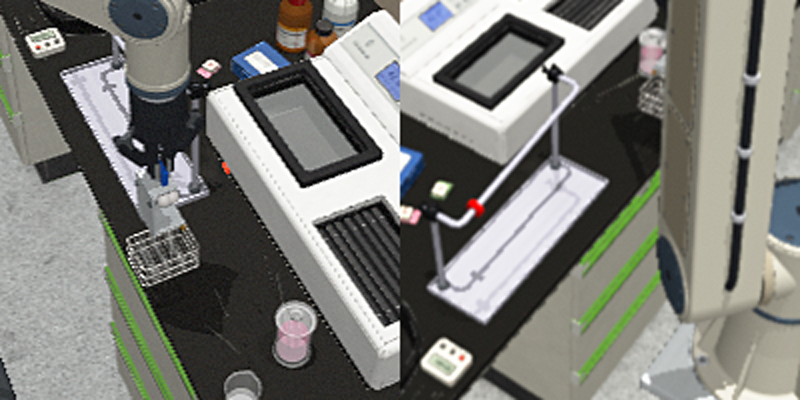

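The rack hangs upright in the grip (lift picture, tab at about (160,170), basket at (160,255)), in front of the stand. Now I carry it along to the loading point.

```bash
python3 -m inch '[[0,0,0,0.4,0,0,1],[0,0,0,0.7,0,0,1],[0,0,0,0.8,0,0,1],[0,0,0,0.8,0,0,1],[0,0,0,0.8,0,0,1],[0,0,0,0.8,0,0,1],[0,0,0,0.8,0,0,1],[0,0,0,0.8,0,0,1]]' ; python3 -m inch '[[0,0,0,0.8,0,0,1],[0,0,0,0.8,0,0,1],[0,0,0,0.8,0,0,1],[0,0,0,0.8,0,0,1],[0,0,0,0.8,0,0,1],[0,0,0,0.7,0,0,1],[0,0,0,0.4,0,0,1],[0,0,0,0.2,0,0,1]]'; python3 -m inch '[[0,0,0,0,0,0,1],[0,0,0,0,0,0,1],[0,0,0,0,0,0,1]]'
python3 - <<'E'
from h import *
f=grab_frame("side"); P=pts(f); im=f["pixels"]; hsv=cv2.cvtColor(im,cv2.COLOR_RGB2HSV).astype(int)
m=(hsv[...,0]>105)&(hsv[...,0]<130)&(hsv[...,1]>130)&(hsv[...,2]>50)&(P[...,2]>240)&(P[...,2]<340)
q=P[m]; print(len(q),np.median(q,0) if len(q) else 0)
g=grab_frame("wrist"); np.savez("w3.npz",**g)
a=cv2.resize(im[110:310,150:350],(400,400)); b=cv2.resize(g["pixels"],(400,300)); b=np.vstack([b,np.zeros((100,400,3),np.uint8)])
cv2.imwrite("pics/pre.png",np.hstack([a,b])[...,::-1])
E
```

```text
clock: 6.72
eef_pos: [397.9, -182.3, 325.8]
tcp_rot: [3.142, -0.0, 1.588]
contact_force: [-0.2, 0.2, -2.3]
opening: 0.104
grasp_force: 39.6
clock: 7.38
eef_pos: [395.5, -50.0, 325.8]
tcp_rot: [3.142, -0.0, 1.59]
contact_force: [-0.7, 0.5, -1.8]
opening: 0.108
grasp_force: 39.6
clock: 7.63
eef_pos: [395.7, -52.0, 325.8]
tcp_rot: [-3.142, 0.0, 1.588]
contact_force: [0.1, -0.1, -2.6]
opening: 0.108
grasp_force: 39.6
26 [394.82121395 -38.56843398 320.07765479]
```

View pics/pre.png

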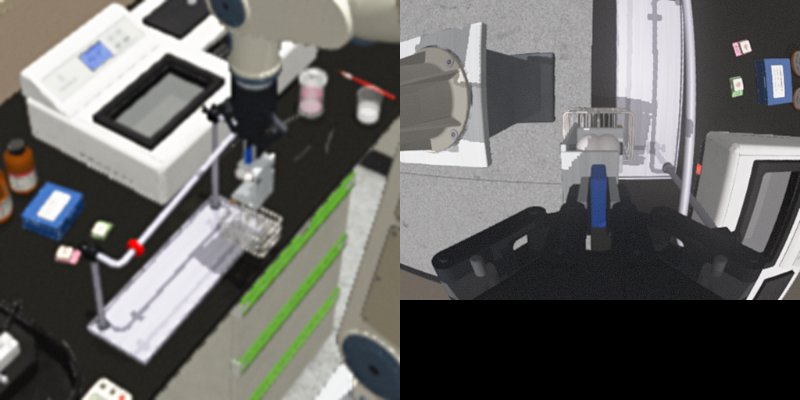

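The side half shows the rack upright in front of the bar at (250,200). The wrist half shows the bar running parallel to the tab, at about x = 690 in the composite. I check the bar's line in wrist depth before going in.

```bash
python3 - <<'E'
from h import *
f=dict(np.load("w3.npz")); v,u=np.mgrid[:384,:512]; uv=np.c_[u.ravel(),v.ravel()]
fl=192/np.tan(np.radians(f["vertical_fov"])/2); d=uv-[f["cx"],f["cy"]]; rr=np.linalg.norm(d,axis=1); z=f["z_map"].ravel()
s=np.tan(rr/fl)/np.maximum(rr,1e-6)*z; C=np.c_[d*s[:,None],z]; P=C@f["cam_to_world"][:3,:3].T+f["cam_to_world"][:3,3]
rgb=f["pixels"].reshape(-1,3).astype(int)
m=(z>0)&(P[:,2]>205)&(P[:,2]<262)&(P[:,0]>455)&(P[:,0]<515)&(rr/fl<1.3)
q=P[m]
for a in range(-100,150,25):
    w=q[(q[:,1]>=a)&(q[:,1]<a+25)]
    if len(w)>5: print(a,len(w),np.median(w,0).round(1),np.percentile(w[:,0],[5,95]).round(1),np.percentile(w[:,2],95).round(1))
hsv=cv2.cvtColor(f["pixels"],cv2.COLOR_RGB2HSV).astype(int).reshape(-1,3)
m=(hsv[:,0]>105)&(hsv[:,0]<130)&(hsv[:,1]>130)&(hsv[:,2]>50)&(abs(P[:,0]-400)<40)&(P[:,2]>250); w=P[m]; print("tab",len(w),np.median(w,0),w.min(0),w.max(0))
E
```

```text
-100 357 [483.7 -87.3 247.8] [480.6 488.9] 249.9
-75 392 [483.6 -62.5 244.7] [480.4 488.8] 246.9
-50 424 [483.1 -37.4 241.6] [480.2 488.4] 244.1
-25 423 [482.8 -12.3 238.4] [479.7 487.9] 241.2
0 429 [482.5  12.4 235.5] [479.4 488. ] 237.8
25 415 [482.2  37.4 232.5] [479.1 487.2] 234.8
50 389 [481.9  62.4 229.6] [478.7 486.9] 231.9
75 356 [481.5  87.3 226.6] [478.3 486.8] 228.8
100 145 [481.4 105.5 224.3] [478.2 486.6] 226.2
tab 1203 [396.38408359 -50.57895264 325.09572079] [391.75167848 -69.12126015 317.83973004] [401.23621766  17.88938462 446.42206325]
```

```bash
python3 -m inch '[[0,0,0,0,0.3,0,1],[0,0,0,0,0.5,0,1],[0,0,0,0,0.6,0,1],[0,0,0,0,0.5,0,1],[0,0,0,0,0.3,0,1],[0,0,0,0,0,0,1]]' ; python3 -m inch '[[0,0,0,0,0.3,0,1],[0,0,0,0,0.4,0,1],[0,0,0,0,0.3,0,1],[0,0,0,0,0.2,0,1],[0,0,0,0,0.13,0,1],[0,0,0,0,0,0,1]]'; python3 -m inch '[[0,-0.019,0,0,0,0,1],[0,-0.019,0,0,0,0,1],[0,0,0,0,0,0,1],[0,0,0,0,0,0,1]]'
```

```text
clock: 8.23
eef_pos: [452.5, -50.6, 325.5]
tcp_rot: [3.141, -0.0, 1.588]
contact_force: [-0.3, -0.0, -2.7]
opening: 0.104
grasp_force: 39.6
clock: 8.73
eef_pos: [484.5, -49.9, 325.7]
tcp_rot: [3.141, -0.0, 1.588]
contact_force: [-0.1, 0.2, -3.0]
opening: 0.107
grasp_force: 39.6
clock: 9.07
eef_pos: [483.6, -49.1, 325.7]
tcp_rot: [-3.141, 0.118, 1.59]
contact_force: [0.1, 0.1, -2.7]
opening: 0.107
grasp_force: 39.6
```

```bash
python3 -m inch '[[0,0,0,0,0,0.1,1],[0,0,0,0,0,0.12,1],[0,0,0,0,0,0.12,1],[0,0,0,0,0,0.1,1],[0,0,0,0,0,0.08,1],[0,0,0,0,0,0.04,1],[0,0,0,0,0,0,1]]' ; python3 -m inch '[[0,0,0,0,0,0.04,1],[0,0,0,0,0,0.02,1],[0,0,0,0,0,0,1]]'|sed -n '2p;4p';  python3 -m inch '[[0,0,0,0,0,0.04,1],[0,0,0,0,0,0,1],[0,0,0,0,0,0,1]]'|sed -n '2p;4p'
```

```text
clock: 9.65
eef_pos: [483.8, -51.7, 311.5]
tcp_rot: [-3.141, 0.119, 1.588]
contact_force: [1.0, 0.3, -2.7]
opening: 0.108
grasp_force: 39.6
eef_pos: [483.9, -51.7, 310.3]
contact_force: [0.4, -0.6, -2.6]
eef_pos: [483.9, -51.9, 309.4]
contact_force: [-0.1, 0.3, -2.8]
```

```bash
python3 -m inch '[[0,0,0,0,0,0.04,1],[0,0,0,0,0,0,1],[0,0,0,0,0,0,1]]'|sed -n '2p;4p';  python3 -m inch '[[0,0,0,0,0,0.04,1],[0,0,0,0,0,0,1],[0,0,0,0,0,0,1]]'|sed -n '2p;4p'
```

```text
eef_pos: [483.9, -52.0, 308.3]
contact_force: [-0.3, -0.4, -2.9]
eef_pos: [483.9, -52.1, 307.3]
contact_force: [-0.3, -0.9, -3.0]
```

```bash
python3 -m inch '[[0,0,0,0,0,0.04,1],[0,0,0,0,0,0,1],[0,0,0,0,0,0,1]]'|sed -n '2p;4p'
```

```text
eef_pos: [483.9, -52.3, 306.4]
contact_force: [0.6, 0.4, -2.7]
```

```bash
python3 -m inch '[[0,0,0,0,0,0.04,1],[0,0,0,0,0,0,1],[0,0,0,0,0,0,1]]'|sed -n '2p;4p'
```

```text
eef_pos: [483.9, -52.4, 305.4]
contact_force: [-0.8, -0.0, -2.4]
```

```bash
python3 -m inch '[[0,0,0,0,0,0.02,1],[0,0,0,0,0,0,1],[0,0,0,0,0,0,1]]'|sed -n '2p;4p'
```

```text
eef_pos: [483.9, -52.4, 304.9]
contact_force: [0.1, 0.7, -3.1]
```

```bash
python3 -m inch '[[0,0,0,0,0,0.02,1],[0,0,0,0,0,0,1],[0,0,0,0,0,0,1]]'|sed -n '2p;4p'
```

```text
eef_pos: [483.9, -52.5, 304.4]
contact_force: [0.2, 0.4, -2.7]
```

```bash
python3 -m inch '[[0,0,0,0,0,0.02,1],[0,0,0,0,0,0,1],[0,0,0,0,0,0,1]]'|sed -n '2p;4p'
```

```text
eef_pos: [483.9, -52.6, 303.9]
contact_force: [1.1, 0.4, -3.1]
```

```bash
python3 -m inch '[[0,0,0,0,0,0.02,1],[0,0,0,0,0,0,1],[0,0,0,0,0,0,1]]'|sed -n '2p;4p'
```

```text
eef_pos: [483.9, -52.6, 303.4]
contact_force: [0.2, 0.6, -2.6]
```

```bash
python3 -m inch '[[0,0,0,0,0,0.02,1],[0,0,0,0,0,0,1],[0,0,0,0,0,0,1]]'|sed -n '2p;4p'
```

```text
eef_pos: [483.9, -52.7, 302.9]
contact_force: [0.0, 0.6, -2.7]
```

```bash
python3 -m inch '[[0,0,0,0,0,0.02,1],[0,0,0,0,0,0,1],[0,0,0,0,0,0,1]]'|sed -n '2p;4p'
```

```text
eef_pos: [484.0, -52.7, 302.6]
contact_force: [0.4, -0.4, -0.5]
```

Contact: about 2 N is now on the bar. I add a touch more and hold.

```bash
python3 -m inch '[[0,0,0,0,0,0.012,1],[0,0,0,0,0,0,1],[0,0,0,0,0,0,1],[0,0,0,0,0,0,1],[0,0,0,0,0,0,1],[0,0,0,0,0,0,1]]'|sed -n '2p;4p'
python3 - <<'E'
from h import *
print(r.sense()["contact_force"].round(2))
f=grab_frame("side"); cv2.imwrite("pics/set.png",cv2.resize(f["pixels"][110:260,180:340,::-1],None,fx=4,fy=4,interpolation=cv2.INTER_CUBIC)); print(r.sense()["contact_force"].round(2),r.sense()["clock"])
E
```

```text
eef_pos: [484.1, -52.8, 302.4]
contact_force: [-0.1, 1.0, 4.2]
[-0.11  1.    4.2 ]
[-1.26  1.19  3.77] 13.2
```

View pics/set.png

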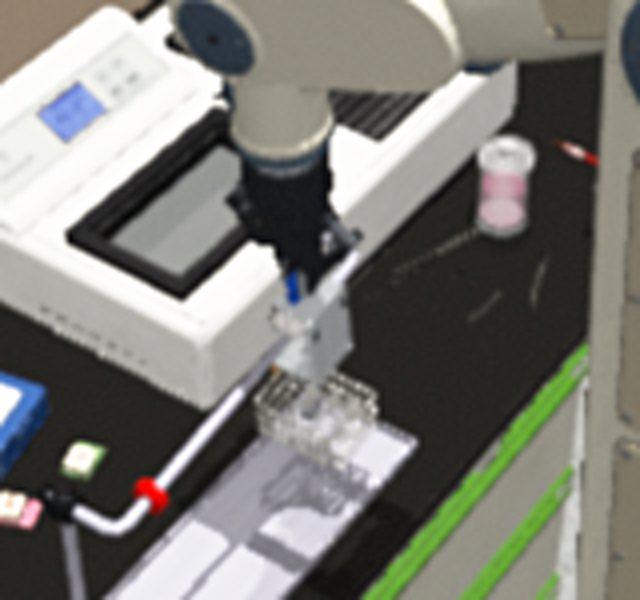

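The set picture shows the hook over the bar with the rollers on it and the tab at (292,288) still held. I ease the pressing a little and open.

```bash
python3 -m inch '[[0,0,0,0,0,-0.01,1],[0,0,0,0,0,0,1],[0,0,0,0,0,0,1],[0,0,0,0,0,0,1]]'|sed -n '2p;4p'; python3 -m inch '[[0,0,0,0,0,0,0],[0,0,0,0,0,0,0],[0,0,0,0,0,0,0],[0,0,0,0,0,0,0],[0,0,0,0,0,0,0],[0,0,0,0,0,0,0],[0,0,0,0,0,0,0],[0,0,0,0,0,0,0]]'; for i in 1 2 3; do python3 -m inch '[[0,0,0,0,0,0,0],[0,0,0,0,0,0,0],[0,0,0,0,0,0,0],[0,0,0,0,0,0,0],[0,0,0,0,0,0,0],[0,0,0,0,0,0,0],[0,0,0,0,0,0,0],[0,0,0,0,0,0,0]]' >/dev/null; done
python3 - <<'E'
from h import *
f=grab_frame("side"); P=pts(f); hsv=cv2.cvtColor(f["pixels"],cv2.COLOR_RGB2HSV).astype(int)
m=(hsv[...,0]>105)&(hsv[...,0]<130)&(hsv[...,1]>130)&(hsv[...,2]>50)&(P[...,2]>240)&(P[...,2]<340)&(abs(P[...,0]-484)<40)
print(m.sum(),np.median(P[m],0),r.sense()["clock"],r.sense()["contact_force"])
cv2.imwrite("pics/end.png",cv2.resize(f["pixels"][110:310,150:350,::-1],None,fx=3,fy=3,interpolation=cv2.INTER_CUBIC))
E
```

```text
eef_pos: [484.1, -52.7, 302.4]
contact_force: [0.4, 0.2, 2.1]
clock: 14.2
eef_pos: [483.9, -52.7, 302.4]
tcp_rot: [-3.142, 0.119, 1.588]
contact_force: [0.9, 0.5, -0.2]
opening: 0.999
grasp_force: 0.0
50 [479.37850534  95.31780031 283.85057063] 16.25 [-0.03973603 -0.40846054  0.68510775]
```

View pics/end.png

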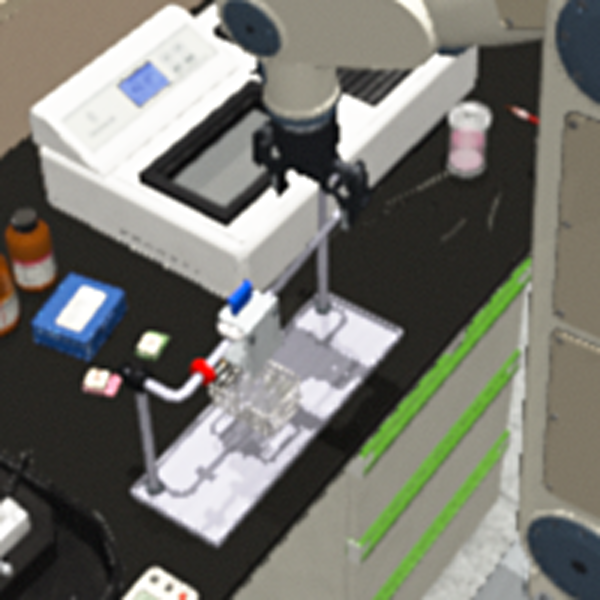

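The end picture shows the rack released and on its way, tab at (240,295), just short of the red stop at (203,370). I wait and measure again.

```bash
cat > m.py <<'E'
from h import *
f=grab_frame("side"); P=pts(f); hsv=cv2.cvtColor(f["pixels"],cv2.COLOR_RGB2HSV).astype(int)
m=(hsv[...,0]>105)&(hsv[...,0]<130)&(hsv[...,1]>130)&(hsv[...,2]>50)&(P[...,2]>240)&(P[...,2]<340)&(abs(P[...,0]-484)<40)
print(m.sum(),np.median(P[m],0).round(1),r.sense()["clock"])
E
for i in 1 2; do python3 -m inch '[[0,0,0,0,0,0,0],[0,0,0,0,0,0,0],[0,0,0,0,0,0,0],[0,0,0,0,0,0,0],[0,0,0,0,0,0,0],[0,0,0,0,0,0,0],[0,0,0,0,0,0,0],[0,0,0,0,0,0,0]]' >/dev/null; python3 m.py; done
```

```text
48 [478.9 133.6 277. ] 16.9667
48 [478.1 135.4 276.5] 17.6833
```

```bash
for i in 1 2 3; do python3 -m inch '[[0,0,0,0,0,0,0],[0,0,0,0,0,0,0],[0,0,0,0,0,0,0],[0,0,0,0,0,0,0],[0,0,0,0,0,0,0],[0,0,0,0,0,0,0],[0,0,0,0,0,0,0],[0,0,0,0,0,0,0]]' >/dev/null; python3 m.py; done; python3 -c "
from rig import r; print(r.sign_off())"
```

```text
47 [478.6 134.5 276.3] 18.4
48 [478.5 135.2 276.5] 19.1167
46 [478.9 133.2 275.9] 19.8333
the job is handed in; nothing more can be done
None
```

The rack was set down by touch on the upper half of the bar (about 7 N at most) and let go. It rolled by itself to the red stop, where the side camera showed it at rest, and I handed the job in at about 20 s without seeing the verdict.

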